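# Set out the glue-up station

## Robot

A 6-joint arm with a two-finger parallel gripper is mounted at the origin on the work surface; the furniture and walls round the work are solid. World frame = base frame: x ahead of the robot, y to its left, z up, the work surface at z = 0. Lengths are in m, angles in degrees, forces in N, time in s.
With the tool pointing down it reaches from about 0.25 to 0.725 m from the base axis. Payload 9.7 kg.
Tool frame: the origin (TCP) lies at the very end of the fingers, on their centre line; the grasp point (between the pads) lies 19 mm behind it; z points along the fingers, y is the direction in which the jaws open and shut (so a half turn about z gives the same grasp; the last joint's range is limited). The gripper opens to 85 mm and grips with 20 to 120 N. Pads are 22 mm wide; open, the fingers measure 114 mm over their backs; the gripper's body (76 mm by 85 mm) begins 54 mm behind the grasp point. The pads swing forward as they close: fully open they stand 13 mm farther back than shut.
Start: joints at [68.87, 4.979, 10.078, 95.1, 0, 90], TCP at [0.198, 0.513, 0.231] pointing down, gripper open.
Joint ranges: [-179.16, 179.16], [-48.56, 103.87], [-65.8, 70.77], [-126.05, 130.52], [-82.76, 87.17], [-180, 180]. Speed limits (degrees/s): [127.2, 127.2, 147.25, 180, 180, 180].

## Interface

Orientations are given as [roll, pitch, yaw] about the fixed x, y, z axes, in that order (R = Rz(yaw) Ry(pitch) Rx(roll)).
In Python, from workcell import bot gives the robot as it stands.
- The arm moves only by the shell command python3 -m pendant 'ROWS' [FORCE]. ROWS is JSON, a list that holds one entry, the list of rows, each a list of 7 numbers: the shift along the tool's x, y, z in cm, then the turn, a rotation vector about the tool's x, y, z in rad, then the opening in per cent of the stroke, from 0 (shut) to 100 (fully open). In form: [[[dx, dy, dz, ax, ay, az, gripper], ...]]. A call has 1 to 5 rows; each row shifts and turns the pose as measured when the row begins, along the tool's axes as they then stand; what a row does not reach is not made up. A row lasts 1/12 s, in which the tool goes at most 41.7 mm and 7.16 degrees, less where a joint would pass 70% of its speed; a pose out of reach is approached as far as the arm can. A call with a gripper value outside its range is refused whole. The fingers move at their own pace and stop on an object; FORCE is the grip in N (left out, the last holds). Time passes only in rows, so rows that do not move let the fingers close. It gives the time, the measured TCP pose, the force and the opening at its end, in the units of the state.
- bot.get_obs(): the state, without advancing time (a new reading comes with each control period).
- bot.camera(name): name is "scene" or "top" or "wrist"; returns the picture (400x640x3 uint8, red, green, blue); there is no depth.
- bot.get_calibration(name): a dict with "intrinsics" (3x3 intrinsics, pixels), "pose" (4x4, takes a point from camera to world coordinates); the wrist camera has in their place "T_tool_cam" (4x4, takes a point from camera to tool coordinates, whose origin is the TCP and whose axes are the flange's). Camera axes: x right, y down, z forward; pixel columns grow to the right and rows downward; lengths in m; the calibration is good to about 2 mm. A picture is of the moment at which its call begins: read the wrist's pose just before it. get_calibration takes no time and is no camera call.
- bot.job_done(): hands the job in, once; it reports no verdict.
Trained networks look in the newest picture that a camera, given by its name, has taken for a name from the list of things; names that differ only in an ending like _2 or _b are one class to them, and where a whole thing is asked for, a point or a joint stands for the part that bears it (a point fixed in the world has none). Each returns a list of dicts, best first, with "confidence" (0 to 1); they miss things now and then, are a little off and sometimes report something else, mostly with a low value. They report only what shows in the picture. A call takes as long as a camera call.
- bot.masks_of(camera, thing): "pixels" (400x640 bool, what is visible of it) and "extent" ([left, top, right, bottom] in pixels, round what is visible of it).
- bot.mark_of(camera, thing): "uv" ([column, row] in pixels: a listed point, or the origin of a listed thing).
The state is a dict: "time": time; "q": joint angles; "qd": joint speeds; "joint_efforts": joint torques, N m; "ee_pos": TCP position; "tcp_rot": TCP orientation; "wrist_force": force on the tool from outside, world axes, zero at the start; "torque": the same for the moment, N m; "opening": finger opening in m.
Only numpy, scipy, OpenCV 4.12 (cv2) and the standard library are available. Lean on these libraries where they do the work, as an engineer would, in place of code of your own. Each camera call takes 0.05 s, during which the arm holds its last target. There are 200 camera calls.

## Task

Set out the bench for a glue-up. Stack the blue parts case squarely on the grey one, its feet down in the recesses of the grey lid, and lay the roll of black tape on the middle of the blue lid; set the sanding block flat midway between the grey case and the glue jar, its long side at right angles to the steel straightedge, and stand the small glue bottle upright straight behind the block as seen from the straightedge, 10 cm from the block centre to centre. Leave the grey case and the jar where they stand, and do not disturb the rosin or the awl.

Things in the scene. Friction and masses are not known exactly. Their poses are not given: they have to be found in the camera images.
- blue_case_mid (a point): loose blue plastic parts case, lid fixed shut, 90 (x) x 58 (y) x 37 (z) mm, 0.2 kg. Point: its centre, 18.5 mm above its underside; x along its long side, z up. Four black round feet below, 11 mm across, 5 mm high, tapered, at x +-33, y +-17 mm; four square recesses, 14 mm wide, 5 mm deep, in the flat lid at the same places. Either way round will do. Smooth upright sides: grip across the 58 mm.
- grey_case_mid (a point): grey plastic parts case of the same shape and size as the blue one, fixed to the bench. The point is its centre, 18.5 mm above the bench; x along its long side, z up. Lid top 37 mm above the bench, with the four recesses at x = +-33, y = +-17 mm. A case seated on it stands 32 mm higher than it.
- tape_roll_mid (a point): roll of black tape lying flat, 53 mm outer diameter, 18 mm high, loose, 35 g. The point is its centre, 9 mm above its underside; z is the roll's axis.
- sanding_block_mid (a point): brown cork sanding block wrapped in sandpaper, 42 (x) x 78 (y) x 26 (z) mm, loose, 70 g. The point is its centre, 13 mm above its underside; y along its long side, z up.
- glue_bottle_mid (a point): small white dropper bottle of instant glue with a blue band, standing upright, 28 mm across and 86 mm high, loose, 45 g: a round body 54 mm high, above it the narrower (20 mm) cap. The point is its centre, 43 mm above its underside; z up along the bottle.
- glue_jar_mid (a point): glass jar of amber-brown glue with a grey tin lid, 67 mm across and 90 mm high, standing loose on the bench, 0.28 kg; not to be moved. The point is its centre, 45 mm above the bench.
- straightedge: dark flat steel bar, 16 (x) x 257 (y) x 10 (z) mm, fixed to the bench on the robot's side of grey case and jar. Origin: centre of its underside; y along it, x across it, away from the robot ('behind' is +x). Grey case and jar stand 300 mm apart, centre to centre, on a line parallel to it and 90 mm beyond it, either one on the left; their midpoint is at x 90 mm, y 0 in this frame.
- rosin_block_mid (a point): orange-brown rosin cake in a pale card tray, 36 x 52 x 22 mm, loose bystander near the back of the bench. The point is its centre, 11 mm above the bench.
- awl_mid (a point): awl with a turned orange-wood handle, 25 x 143 x 24 mm, loose bystander lying near the back of the bench. The point is its centre, 12 mm above the bench.

How it is judged (in metres and radians):
At the end, for the whole second after the job is handed in: Blue case seated on grey (4 mm, 0.07 rad); tape flat on its lid, 12 mm from the middle; block flat within 15 mm of the midpoint, square to 0.2 rad; bottle upright 85-115 mm from the block, within 25 mm back and 22 mm sideways of 100 mm behind the midpoint; jar moved under 12 mm; all at rest (horizontal distance between blue_case_mid and grey_case_mid below 0.004 m and z of blue_case_mid in the frame of grey_case_mid between 0.029 and 0.0345 m and angle between the x axis of blue_case_mid and the x axis of grey_case_mid, either way round below 0.07 rad and angle between blue_case_mid's own z axis and vertical below 0.05 rad and horizontal distance between tape_roll_mid and blue_case_mid below 0.012 m and z of tape_roll_mid in the frame of blue_case_mid between 0.024 and 0.031 m and angle between each of tape_roll_mid, sanding_block_mid, glue_bottle_mid, glue_jar_mid's own z axis and vertical below 0.1 rad and x of sanding_block_mid in the frame of straightedge between 0.075 and 0.105 m and y of sanding_block_mid in the frame of straightedge between -0.015 and 0.015 m and height (world z) of sanding_block_mid below 0.017 m and angle between the y axis of sanding_block_mid and the x axis of straightedge, either way round below 0.2 rad and x of glue_bottle_mid in the frame of straightedge between 0.165 and 0.215 m and y of glue_bottle_mid in the frame of straightedge between -0.022 and 0.022 m and horizontal distance between glue_bottle_mid and sanding_block_mid between 0.085 and 0.115 m and height (world z) of glue_bottle_mid between 0.038 and 0.048 m and distance of glue_jar_mid from where it was at the start of the episode below 0.012 m and linear speed of each of blue_case, tape_roll, sanding_block, glue_bottle, glue_jar below 0.02 m/s); the robot touches nothing.
It fails at once if the rosin or the awl is moved more than 30 mm (distance of any of rosin_block_mid, awl_mid from where it was at the start of the episode above 0.03 m).
It fails at once if the glue jar is knocked over (angle between glue_jar_mid's own z axis and vertical above 0.5 rad).
It also fails if it takes over 104 s, if anything falls off the work surface, if the arm or the gripper's body presses on something with over 40 N, if the wrist force passes 120 N, or if a joint passes its speed limit or range.

## Working session

There is one attempt and no reset: what is moved stays moved. The work goes in short steps, Python scripts to look and compute and a shell command to move; the robot and the scene stay as the last step left them, time stands still between calls to the robot, and variables do not carry over. Pictures are saved under pics/ and viewed, about 12 in all and at most 16, crops included, and the job is handed in when it is done.

```bash
ls; mkdir -p pics; python3 - <<'E'
from workcell import bot
import cv2, numpy as np
o=bot.get_obs(); print(o)
for n in ("scene","top"):
    im=bot.camera(n); cv2.imwrite(f"pics/{n}0.png",im[:,:,::-1])
    c=bot.get_calibration(n); print(n,np.round(c["intrinsics"],1).tolist(),np.round(c["pose"],3).tolist())
print(np.round(bot.get_calibration("wrist")["T_tool_cam"],4).tolist(), bot.get_calibration("wrist").keys())
E
```

```text
pics
{'time': 0.0, 'q': array([ 6.88704567e+01,  5.01257661e+00,  1.00330888e+01,  9.51002661e+01,
       -8.25209967e-04,  9.00004072e+01]), 'qd': array([-0.12469073, -0.06277936, -0.00581179,  0.02016481, -0.03413494,
        0.12318853]), 'joint_efforts': array([ 2.39648303e-03, -5.20391607e+01,  4.64794064e+01,  1.64921978e-02,
       -2.41073832e-05, -6.72842635e-07]), 'ee_pos': array([0.19817968, 0.51279583, 0.23055668]), 'tcp_rot': array([-1.79920246e+02,  8.25775984e-04,  1.58870051e+02]), 'wrist_force': array([ 0.36592358,  0.15549877, -0.13355692]), 'torque': array([ 0.00542257,  0.02881689, -0.03321426]), 'opening': 0.08537556928438882}
scene [[434.5, 0.0, 323.4], [0.0, 434.5, 194.5], [0.0, 0.0, 1.0]] [[0.798, -0.452, 0.398, 0.105], [-0.602, -0.585, 0.543, -0.575], [-0.013, -0.673, -0.739, 0.833], [0.0, 0.0, 0.0, 1.0]]
top [[468.2, 0.0, 323.4], [0.0, 468.2, 202.7], [0.0, 0.0, 1.0]] [[-0.023, -0.983, 0.183, 0.313], [-0.999, 0.027, 0.021, -0.007], [-0.026, -0.183, -0.983, 1.292], [0.0, 0.0, 0.0, 1.0]]
[[0.0001, -0.9524, -0.3049, 0.0781], [1.0, 0.0002, -0.0003, 0.0002], [0.0004, -0.3049, 0.9524, -0.1423], [0.0, 0.0, 0.0, 1.0]] dict_keys(['intrinsics', 'T_tool_cam'])
```

View pics/top0.png

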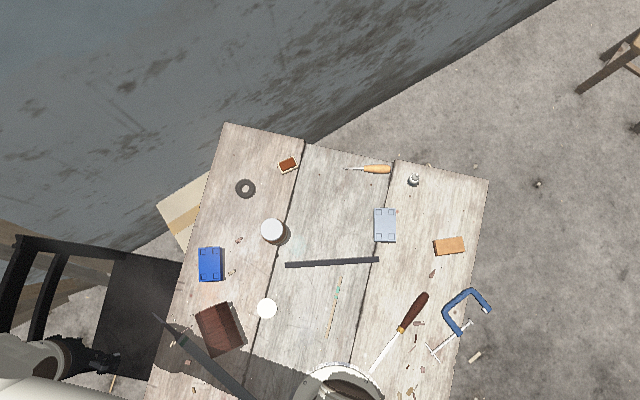

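View pics/scene0.png

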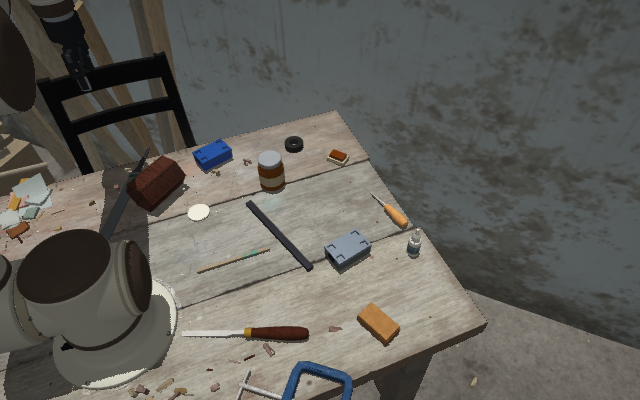

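```bash
cat > h.py <<'E'
from workcell import bot
import cv2, numpy as np
from scipy.spatial.transform import Rotation as R
def tool():
    o=bot.get_obs(); T=np.eye(4); T[:3,:3]=R.from_euler('xyz',o['tcp_rot'],degrees=True).as_matrix(); T[:3,3]=o['ee_pos']; return T
def cam(n,T=None):
    c=bot.get_calibration(n)
    if n!='wrist': return np.array(c['intrinsics']),np.array(c['pose'])
    return np.array(c['intrinsics']),(tool() if T is None else T)@np.array(c['T_tool_cam'])
def ray(n,uv,T=None):
    K,P=cam(n,T); uv=np.atleast_2d(uv).astype(float)
    d=np.c_[uv,np.ones(len(uv))]@np.linalg.inv(K).T@P[:3,:3].T
    return P[:3,3],d
def onz(n,uv,z,T=None):
    p,d=ray(n,uv,T); return p+d*((z-p[2])/d[:,2:3])
def tri(rs):
    A=0;b=0
    for p,d in rs:
        d=d[0]/np.linalg.norm(d[0]); M=np.eye(3)-np.outer(d,d); A=A+M; b=b+M@p
    return np.linalg.solve(A,b)
def rect(n,thing,z,T=None):
    m=bot.masks_of(n,thing)
    if not m: return None
    px=m[0]['pixels'].astype(np.uint8); c,_=cv2.findContours(px,cv2.RETR_EXTERNAL,cv2.CHAIN_APPROX_NONE)
    c=max(c,key=cv2.contourArea)[:,0,:]
    w=onz(n,c,z,T)[:,:2]
    (x,y),(a,b),t=cv2.minAreaRect((w*1000).astype(np.float32))
    if b>a: a,b,t=b,a,t+90
    return dict(c=(round(x),round(y)),size=(round(a),round(b)),ang=round((t+90)%180-90,1),conf=round(m[0]['confidence'],2))
def delta(goal,yaw=None):
    """shift in tool axes cm, and yaw turn rad about tool z to reach world yaw of tool (mod 180)"""
    T=tool(); d=T[:3,:3].T@(np.array(goal)-T[:3,3])*100
    y=0
    if yaw is not None:
        cur=np.degrees(np.arctan2(T[1,1],T[0,1])) # world dir of tool y
        y=-np.radians((yaw-cur+90)%180-90)
    return np.round(d,2).tolist(),round(float(y),3)
E
python3 - <<'E'
from h import *
things=dict(blue_case_mid=.037,grey_case_mid=.037,tape_roll_mid=.018,sanding_block_mid=.026,glue_bottle_mid=.086,glue_jar_mid=.09,straightedge=.01,rosin_block_mid=.022,awl_mid=.024)
for n in("top","scene"): bot.camera(n)
for t,z in things.items():
    ms={n:bot.mark_of(n,t) for n in("top","scene")}
    rs=[ray(n,m[0]['uv']) for n,m in ms.items() if m]
    print(t,[(n,np.round(m[0]['uv']).tolist(),round(m[0]['confidence'],2)) for n,m in ms.items() if m], np.round(tri(rs)*1000).tolist() if len(rs)>1 else '', rect('top',t,z))
E
```

```text
blue_case_mid [('top', [210.0, 268.0], 0.62), ('scene', [215.0, 159.0], 0.59)] [385.0, 333.0, 4.0] {'c': (391, 327), 'size': (94, 67), 'ang': 1.5, 'conf': 0.66}
grey_case_mid [('top', [386.0, 222.0], 0.76), ('scene', [346.0, 249.0], 0.86)] [487.0, -145.0, 23.0] {'c': (485, -142), 'size': (92, 60), 'ang': -1.6, 'conf': 0.75}
tape_roll_mid [('top', [245.0, 185.0], 0.56), ('scene', [293.0, 145.0], 0.8)] [606.0, 245.0, 2.0] {'c': (599, 240), 'size': (54, 52), 'ang': 88.4, 'conf': 0.63}
sanding_block_mid [('top', [445.0, 246.0], 0.9), ('scene', [379.0, 325.0], 0.63)] [427.0, -313.0, -8.0] {'c': (424, -313), 'size': (81, 41), 'ang': -84.3, 'conf': 0.6}
glue_bottle_mid [('top', [412.0, 177.0], 0.5), ('scene', [415.0, 240.0], 0.67)] [613.0, -225.0, 34.0] {'c': (594, -218), 'size': (36, 24), 'ang': -46.7, 'conf': 0.63}
glue_jar_mid [('top', [210.0, 267.0], 0.37)]  {'c': (467, 149), 'size': (73, 62), 'ang': 44.3, 'conf': 0.7}
straightedge [('top', [329.0, 264.0], 0.93), ('scene', [276.0, 236.0], 0.66)] [386.0, 9.0, -11.0] {'c': (389, 4), 'size': (251, 17), 'ang': -87.8, 'conf': 0.74}
rosin_block_mid [('top', [284.0, 167.0], 0.52)]  {'c': (661, 118), 'size': (50, 37), 'ang': -66.9, 'conf': 0.57}
awl_mid [('top', [366.0, 165.0], 0.53), ('scene', [384.0, 207.0], 0.75)] [649.0, -98.0, 12.0] {'c': (644, -128), 'size': (78, 23), 'ang': 88.3, 'conf': 0.48}
```

```bash
python3 -m pendant '[[[0,0,1.5,0,0,-0.1,100],[0,0,1.5,0,0,-0.1,100],[0,0,1.5,0,0,-0.1,100],[0,0,1.5,0,0,-0.09,100],[0,0,0,0,0,0,100]]]'; python3 -c "
from h import *
print(delta([.391,.327,.15],91.5))"
```

```text
time: 1.97
ee_pos: [0.1985, 0.5137, 0.1703]
tcp_rot: [179.8, 0.1, -177.8]
wrist_force: [0.1, 0.1, -0.3]
opening: 0.0851
([-18.51, -19.4, 2.0], 0.012)
```

```bash
python3 -m pendant '[[[-2.6,-2.8,0.3,0,0,0,100],[-2.6,-2.8,0.3,0,0,0,100],[-2.6,-2.8,0.3,0,0,0,100],[-2.6,-2.8,0.3,0,0,0,100],[-2.6,-2.8,0.3,0,0,0,100]]]'; python3 -m pendant '[[[-2.6,-2.8,0.2,0,0,0,100],[-2.6,-2.7,0.2,0,0,0,100],[0,0,0,0,0,0,100]]]'; python3 - <<'E'
from h import *
T=tool(); im=bot.camera('wrist'); cv2.imwrite('pics/w1.png',im[:,:,::-1]); print(T.round(4).tolist())
print(rect('wrist','blue_case_mid',.037,T), delta([.391,.327,.15],91.5)); m=bot.mark_of('wrist','blue_case_mid'); print(m, onz('wrist',m[0]['uv'],.0185,T))
E
```

```text
time: 2.38
ee_pos: [0.3331, 0.3785, 0.1565]
tcp_rot: [179.7, 0.1, -178.0]
wrist_force: [0.2, 0.2, 0.3]
opening: 0.0854
time: 2.63
ee_pos: [0.3926, 0.3187, 0.1547]
tcp_rot: [179.7, 0.2, -178.9]
wrist_force: [-0.9, -0.1, -0.5]
opening: 0.0853
[[-0.9998, -0.02, 0.004, 0.3926], [-0.02, 0.9998, 0.0056, 0.3187], [-0.0041, 0.0055, -1.0, 0.1547], [0.0, 0.0, 0.0, 1.0]]
{'c': (389, 330), 'size': (94, 58), 'ang': 2.8, 'conf': 0.58} ([-0.09, 0.54, 0.52], -0.004)
[{'uv': [329.1, 193.5], 'confidence': 0.92}] [[0.39257478 0.33032005 0.0185    ]]
```

View pics/w1.png

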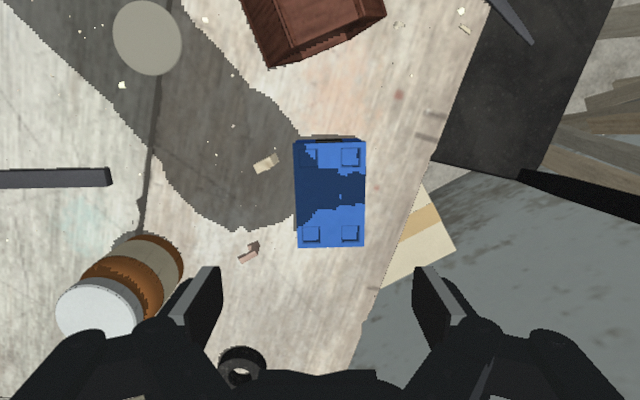

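```bash
python3 - <<'E'
from h import *
T=tool()
im=cv2.imread('pics/w1.png'); hsv=cv2.cvtColor(im,cv2.COLOR_BGR2HSV)
m=((hsv[...,0]>100)&(hsv[...,0]<130)&(hsv[...,1]>150)).astype(np.uint8); c=max(cv2.findContours(m,0,1)[0],key=cv2.contourArea)
print(cv2.boundingRect(c), cv2.minAreaRect(c))
print(onz('wrist',[[294,141],[365.5,141],[365.5,247],[297,247]],.037,T).round(4).tolist())
p=onz('wrist',[[350,157],[350,234],[311,234]],.037,T).round(4);print(p.tolist(),(p[0]+p[2])/2)
cv2.imwrite('pics/w1c.png',cv2.resize(im[125:260,270:390],None,fx=4.4,fy=4.4,interpolation=cv2.INTER_CUBIC))
E
```

```text
(293, 139, 72, 109) ((329.73388671875, 192.85665893554688), (107.06653594970703, 71.05279541015625), 88.56790161132812)
[[0.342, 0.3043, 0.037], [0.3407, 0.3604, 0.037], [0.4317, 0.3668, 0.037], [0.433, 0.3072, 0.037]]
[[0.3535, 0.3489, 0.037], [0.4198, 0.3526, 0.037], [0.4205, 0.3191, 0.037]] [0.387 0.334 0.037]
```

View pics/w1c.png

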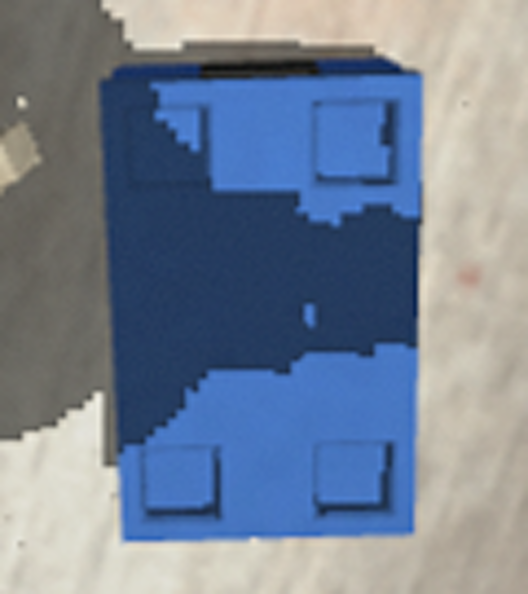

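```bash
cat >> h.py <<'E'
def quad(uv,z,T):
    p=onz('wrist',uv,z,T)[:,:2]   # order TL,TR,BR,BL in image (rows run along case x)
    d=(p[3]+p[2]-p[0]-p[1]); return np.round(p.mean(0),4),round(float(np.degrees(np.arctan2(d[1],d[0]))),2),[round(float(np.linalg.norm(p[i]-p[j])),4) for i,j in((0,1),(1,2),(2,3),(3,0))]
E
python3 - <<'E'
from h import *
T=tool()
print(quad([[293.6,142],[365.5,141.4],[364.1,246.1],[298.2,247.7]],.037,T))
print(quad([[308.4,158],[350.7,157],[350.2,233.4],[311.1,234.8]],.037,T))
print(delta([.3873,.3345,.1],93.0))
E
```

```text
(array([0.3871, 0.3345]), 2.98, [0.0564, 0.09, 0.0573, 0.0909])
(array([0.3873, 0.3343]), 2.92, [0.0337, 0.0658, 0.0336, 0.0662])
([0.2, 1.17, 5.5], -0.028)
```

```bash
python3 -m pendant '[[[0.1,0.8,2.7,0.0055,0.004,-0.03,100],[0.1,0.8,2.7,0,0,0,100],[0,0,2.7,0,0,0,100],[0,0,1,0,0,0,100],[0,0,0,0,0,0,100]]]'; python3 -c "
from h import *
print(delta([.3872,.3344,.010],92.95),tool()[:3,2])"
```

```text
time: 3.2
ee_pos: [0.3841, 0.3457, 0.0652]
tcp_rot: [179.6, 0.2, -176.7]
wrist_force: [-0.3, -0.3, 0.2]
opening: 0.0854
([-0.23, -1.18, 5.51], 0.006) [ 0.00323766  0.00636739 -0.99997449]
```

```bash
python3 - <<'E'
from h import *
T=np.array([[-0.9998, -0.02, 0.004, 0.3926], [-0.02, 0.9998, 0.0056, 0.3187], [-0.0041, 0.0055, -1.0, 0.1547], [0.0, 0.0, 0.0, 1.0]])
print(quad([[293.6,142],[365.5,141.4],[364.1,246.1],[298.2,247.7]],.037,T))
print(quad([[308.4,158],[350.7,157],[350.2,233.4],[311.1,234.8]],.037,T))
print(delta([.387,.3325,.1],93.0)); print(tool()[:3,3])
E
python3 -m pendant '[[[0,0,0,0.005,0.003,0,100],[0,0,0,0,0,0,100]]]'
python3 - <<'E'
from h import *
T=tool();print(T.round(4).tolist()); im=bot.camera('wrist'); cv2.imwrite('pics/w2.png',im[:,:,::-1])
print(tool()[:3,3])
E
```

```text
(array([0.3904, 0.3306]), 2.71, [0.0564, 0.09, 0.0573, 0.0909])
(array([0.3906, 0.3304]), 2.66, [0.0337, 0.0657, 0.0336, 0.0662])
([-0.23, -1.31, -3.49], 0.005)
[0.384086   0.34565984 0.06518386]
time: 3.37
ee_pos: [0.383, 0.3469, 0.0667]
tcp_rot: [179.9, 0.0, -176.6]
wrist_force: [0.0, -0.2, 0.0]
opening: 0.0856
[[-0.9983, -0.0589, 0.0002, 0.383], [-0.0589, 0.9983, 0.0009, 0.3469], [-0.0002, 0.0009, -1.0, 0.0667], [0.0, 0.0, 0.0, 1.0]]
[0.38325674 0.34706919 0.06713717]
```

View pics/w2.png

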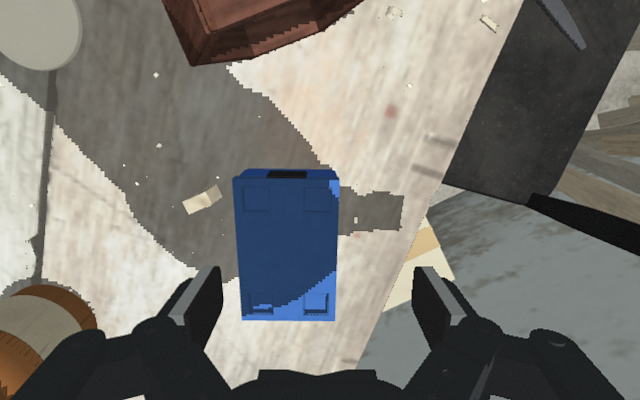

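```bash
python3 - <<'E'
from h import *
T=np.array([[-0.9983, -0.0589, 0.0002, 0.383], [-0.0589, 0.9983, 0.0009, 0.3469], [-0.0002, 0.0009, -1.0, 0.0667], [0.0, 0.0, 0.0, 1.0]])
print(quad([[233,179],[339,179],[335,320],[243,320]],.037,T))
a=quad([[257,198],[318,197],[315,303],[262,303]],.037,T);print(a)
print(delta([a[0][0],a[0][1],.010],90+a[1]))
E
```

```text
(array([0.3906, 0.3305]), 2.93, [0.0569, 0.0895, 0.0571, 0.0895])
(array([0.3896, 0.3307]), 2.34, [0.0334, 0.0673, 0.0323, 0.0667])
([-0.53, -1.68, 5.71], 0.018)
```

```bash
python3 -m pendant '[[[-0.6,-1.7,1,0,0,0.01,100],[0,0,0,0,0,0,100]]]'; python3 -c "
from h import *
print(delta([.3905,.3305,.010],92.8))"
```

```text
time: 3.58
ee_pos: [0.3912, 0.3317, 0.0599]
tcp_rot: [179.8, 0.2, -177.1]
wrist_force: [-0.3, -0.0, -0.7]
opening: 0.0854
([0.1, -0.14, 4.99], 0.001)
```

```bash
python3 -m pendant '[[[0.1,-0.1,2.2,0,0,0,100],[0,0,2.2,0,0,0,100],[0,0,0.3,0,0,0,100],[0,0,0,0,0,0,100]]]' 30; python3 -c "
from h import *
print(delta([.3905,.3305,.010],92.8))"; python3 -m pendant '[[[0,0,0,0,0,0,60],[0,0,0,0,0,0,50],[0,0,0,0,0,0,40],[0,0,0,0,0,0,40],[0,0,0,0,0,0,40]]]' 40;  python3 -m pendant '[[[0,0,0,0,0,0,30],[0,0,0,0,0,0,30],[0,0,0,0,0,0,30]]]'; python3 -c "
from h import *
print(delta([.3905,.3305,.010],92.8))"
```

```text
time: 3.92
ee_pos: [0.3938, 0.3335, 0.0187]
tcp_rot: [179.4, 0.7, -177.3]
wrist_force: [-1.4, 0.6, 0.5]
opening: 0.0852
([0.36, -0.29, 0.86], -0.001)
time: 4.33
ee_pos: [0.3956, 0.3353, 0.0244]
tcp_rot: [179.2, 1.0, -177.3]
wrist_force: [-0.7, 0.5, -2.0]
opening: 0.0568
time: 4.58
ee_pos: [0.3956, 0.3355, 0.0248]
tcp_rot: [179.2, 1.0, -177.3]
wrist_force: [0.0, 0.5, -2.1]
opening: 0.0567
([0.56, -0.5, 1.46], -0.001)
```

```bash
sed -i 's|    return np.round(d,2).tolist(),round(float(y),3)|    v=T[:3,:3].T@np.array([0,0,-1.]); return np.round(d,2).tolist(),np.round([-v[1],v[0],y],4).tolist()|' h.py
python3 -m pendant '[[[0,0,0,0.0,0,0,80],[0,0,0,0,0,0,80],[0,0,0,0,0,0,80]]]'; python3 -c "
from h import *
print(delta([.3905,.3305,.010],92.8))"
```

```text
time: 4.83
ee_pos: [0.3957, 0.3357, 0.025]
tcp_rot: [179.2, 1.0, -177.3]
wrist_force: [0.4, 0.9, -0.6]
opening: 0.0682
([0.57, -0.51, 1.49], [0.0148, 0.0173, -0.001])
```

```bash
python3 -m pendant '[[[0.6,-0.5,0.7,0.015,0.017,0,80],[0,0,0.9,0,0,0,80]]]'; python3 -c "
from h import *
print(delta([.3905,.3305,.010],92.8))"
```

```text
time: 5.0
ee_pos: [0.3906, 0.3309, 0.0099]
tcp_rot: [180.0, 0.1, -177.3]
wrist_force: [-0.5, 0.4, 0.3]
opening: 0.0687
([0.01, -0.04, -0.01], [0.0006, 0.0014, -0.0011])
```

```bash
python3 -m pendant '[[[0,0,0,0,0,0,40],[0,0,0,0,0,0,40],[0,0,0,0,0,0,40]]]' 40; python3 -c "
from h import *
print(delta([.3905,.3305,.08],92.8))"; python3 -m pendant '[[[0,0,-2,0,0,0,40],[0,0,-3,0,0,0,40],[0,0,-3,0,0,0,40],[0,0,-1,0,0,0,40],[0,0,0,0,0,0,40]]]' 40; python3 -c "
from h import *
print(delta([.487,-.143,.13],88.4))
bot.camera('wrist'); [print(n, bot.mark_of('wrist',n)) for n in ['blue_case_mid']]"
```

```text
time: 5.25
ee_pos: [0.3901, 0.3307, 0.0084]
tcp_rot: [-180.0, -0.0, -177.3]
wrist_force: [-0.0, -0.2, 2.7]
opening: 0.0574
([-0.04, -0.02, -7.16], [-0.0002, -0.0001, -0.0009])
time: 5.67
ee_pos: [0.3879, 0.3286, 0.0972]
tcp_rot: [-179.7, -0.4, -177.3]
wrist_force: [-0.1, 0.2, -1.4]
opening: 0.0573
([-7.63, -47.59, -3.04], [-0.0061, -0.0069, 0.0757])
blue_case_mid [{'uv': [315.9, 286.4], 'confidence': 0.65}]
```

```bash
python3 -m pendant '[[[0,0,-3,0,0,0.03,40],[-0.6,-2.5,-2.5,0,0,0.03,40],[-0.7,-3.9,0,0,0,0,40],[-0.7,-3.9,0,0,0,0,40],[-0.7,-3.9,0,0,0,0,40]]]'; python3 -m pendant '[[[-0.7,-4,0,0,0,0,40],[-0.7,-4,0,0,0,0,40],[-0.7,-4,0,0,0,0,40],[-0.7,-4,0,0,0,0,40],[-0.7,-4,0,0,0,0,40]]]';python3 -c "
from h import *
print(delta([.475,-.153,.15],88.4))"
```

```text
time: 6.18
ee_pos: [0.4107, 0.1857, 0.1418]
tcp_rot: [-179.1, -1.1, 179.7]
wrist_force: [0.7, -0.2, -1.6]
opening: 0.0573
time: 6.6
ee_pos: [0.4407, -0.0211, 0.1342]
tcp_rot: [-179.0, -1.8, 179.9]
wrist_force: [1.6, 0.4, -1.7]
opening: 0.0573
([-3.41, -13.21, -1.46], [-0.0174, -0.0309, 0.0261])
```

```bash
python3 -m pendant '[[[-3,-3,0,-0.0174,-0.0309,0.026,40],[-3,-3,0,0,0,0,40],[-3,-3,-0.5,0,0,0,40],[-3,-3,-0.5,0,0,0,40],[0,0,0,0,0,0,40]]]';python3 -c "
from h import *
print(delta([.57,-.143,.15],88.4))"
```

```text
time: 7.02
ee_pos: [0.5524, -0.152, 0.1304]
tcp_rot: [179.9, -0.7, 177.9]
wrist_force: [-0.0, 0.9, -1.4]
opening: 0.0572
([-1.7, 0.96, -1.98], [0.0011, -0.0117, -0.0087])
```

```bash
python3 -m pendant '[[[-1.7,1,-2,0,-0.012,-0.008,40],[0,0,0,0,0,0,40]]]';python3 - <<'E'
from h import *
T=tool(); im=bot.camera('wrist'); np.save('T3.npy',T); cv2.imwrite('pics/w3.png',im[:,:,::-1]); print(T.round(4).tolist(),tool()[:3,3])
E
```

```text
time: 7.18
ee_pos: [0.5692, -0.145, 0.1428]
tcp_rot: [179.8, -0.6, 178.1]
wrist_force: [1.1, 0.2, 0.2]
opening: 0.0576
[[-0.9994, 0.0331, -0.0099, 0.5692], [0.0331, 0.9994, 0.0038, -0.145], [0.01, 0.0034, -0.9999, 0.1428], [0.0, 0.0, 0.0, 1.0]] [ 0.56693938 -0.14512146  0.1400023 ]
```

View pics/w3.png

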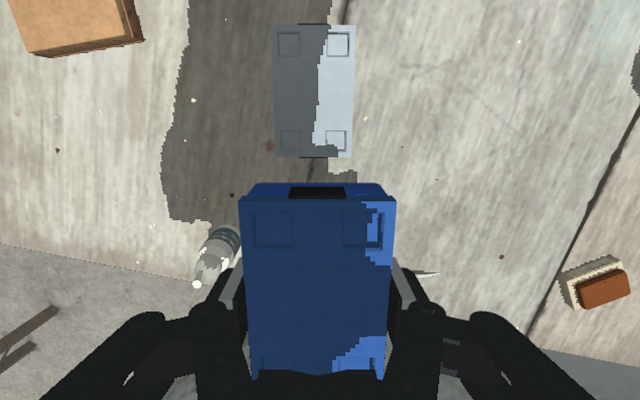

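```bash
python3 - <<'E'
import cv2
im=cv2.imread('pics/w3.png')
a=cv2.resize(im[15:165,262:367],None,fx=4,fy=4,interpolation=cv2.INTER_CUBIC); b=cv2.resize(cv2.convertScaleAbs(im[180:390,230:405],alpha=1.6),None,fx=2,fy=2); import numpy as np
c=np.zeros((600,780,3),np.uint8); c[:,:420]=a; c[:420,425:775]=b; cv2.imwrite('pics/w3c.png',c)
E
```

```text
(no output)
```

View pics/w3c.png

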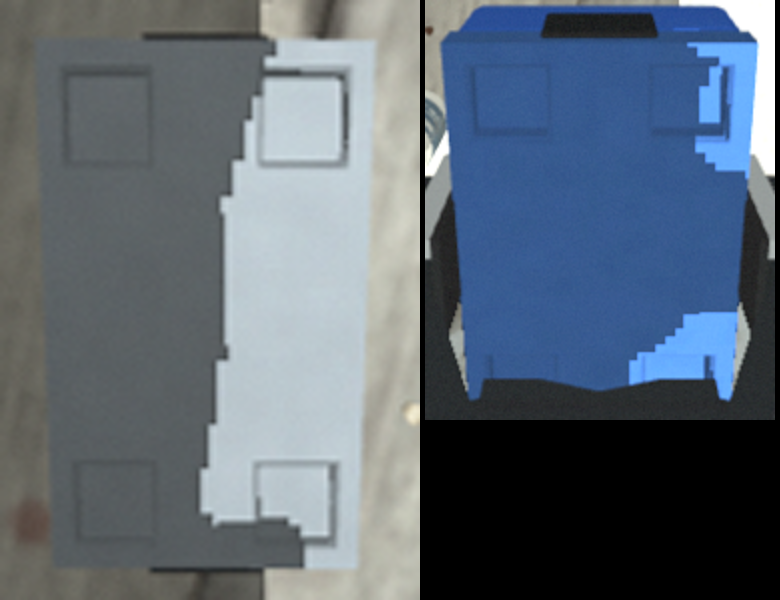

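```bash
python3 - <<'E'
from h import *
T=np.load('T3.npy')
a=quad([[271.25,25.25],[356,25.25],[351.5,157.25],[275,156.75]],.037,T)
b=quad([[289,43.9],[338,44.25],[336,140.75],[290.75,140]],.037,T);print(a,b)
def blue(T,zl,r,e):
    # lid is plane normal to tool z, at tool z=-zl
    Tt=np.eye(4); Tt[:3,:3]=np.diag([1,-1,-1]);  # fake world: tool frame flipped so z up
    for uv,off in((r,.033),(e,.045)):
        p=onz('wrist',uv,zl,Tt); d=p[1]-p[0]; mid=p.mean(0); n=np.array([d[1],-d[0],0])/np.linalg.norm(d[:2])
        print('fake-frame centre',[(mid+s*n*off)[:2].round(4).tolist() for s in(1,-1)],'dir',np.degrees(np.arctan2(d[1],d[0])).round(2),np.linalg.norm(d).round(4))
blue(T,.0286,[[273.25,229.25],[361.75,229.75]],[[239.5,200.5],[395,200.5]])
E
```

```text
(array([ 0.4858, -0.1443]), -2.24, [0.0576, 0.0898, 0.0582, 0.0893]) (array([ 0.4854, -0.1443]), -2.14, [0.0338, 0.0657, 0.0339, 0.0653])
fake-frame centre [[-0.0006, -0.0002], [0.0654, -0.0006]] dir -90.34 0.033
fake-frame centre [[-0.0013, -0.0003], [0.0887, -0.0003]] dir -89.99 0.0564
```

```bash
python3 -c "
from h import *
print(delta([.4849,-.1443,.09],87.8))"; python3 -m pendant '[[[2.7,0,1.6,0.004,-0.010,0,40],[2.7,0,1.6,0,0,0,40],[2.7,0,1.6,0,0,0,40],[0,0,0,0,0,0,40]]]';python3 -c "
from h import *
print(delta([.4849,-.1443,.07],87.8))"
```

```text
([8.12, -0.21, 5.12], [0.0038, -0.0153, 0.0052])
time: 7.57
ee_pos: [0.4782, -0.1404, 0.0796]
tcp_rot: [179.8, -1.1, 178.2]
wrist_force: [-0.1, 0.3, -2.3]
opening: 0.0573
([-0.7, -0.37, 0.95], [0.0027, -0.02, 0.0071])
```

```bash
python3 -m pendant '[[[-0.7,-0.4,1,0.003,-0.02,0.007,40],[0,0,0,0,0,0,40]]]';python3 -c "
from h import *
print(delta([.4849,-.1443,.055],87.8))"
```

```text
time: 7.73
ee_pos: [0.4801, -0.1434, 0.0646]
tcp_rot: [179.9, -0.4, 177.8]
wrist_force: [-0.3, 0.6, -2.5]
opening: 0.0574
([-0.49, -0.08, 0.96], [0.001, -0.0061, 0.0])
```

```bash
python3 -m pendant '[[[-0.5,-0.1,0.6,0.001,-0.006,0,40],[0,0,0,0,0,0,40]]]';python3 -c "
from h import *
print(delta([.4849,-.1443,.05],87.8))"; python3 -m pendant '[[[0,0,0,0,0,0,40]]]';python3 -c "
from h import *
print(delta([.4849,-.1443,.05],87.8))"
```

```text
time: 7.9
ee_pos: [0.4836, -0.1439, 0.0566]
tcp_rot: [180.0, -0.2, 177.8]
wrist_force: [0.7, 0.4, -1.6]
opening: 0.0572
([-0.13, -0.03, 0.66], [0.0006, -0.0028, 0.0005])
time: 7.98
ee_pos: [0.4837, -0.1438, 0.0565]
tcp_rot: [180.0, -0.2, 177.9]
wrist_force: [0.9, 1.0, -1.4]
opening: 0.0574
([-0.13, -0.05, 0.65], [0.0007, -0.0034, 0.0009])
```

```bash
python3 -m pendant '[[[-0.1,-0.05,0.6,0,-0.003,0.001,40],[-0.05,0,0.3,0,0,0,40],[0,0,0,0,0,0,40]]]';python3 -c "
from h import *
print(delta([.4849,-.1443,.041],87.8))"
```

```text
time: 8.23
ee_pos: [0.4863, -0.1443, 0.0473]
tcp_rot: [180.0, 0.0, 177.8]
wrist_force: [-0.1, -0.5, -2.4]
opening: 0.0574
([0.14, -0.01, 0.63], [0.0005, 0.0006, 0.0006])
```

```bash
python3 -m pendant '[[[0.12,0,0.1,0,0,0,40],[0,0,0,0,0,0,40]]]';python3 -c "
from h import *
print(delta([.4849,-.1443,.0405],87.8))"; python3 -m pendant '[[[0,0,0.2,0,0,0,40],[0,0,0.2,0,0,0,40]]]';python3 -c "
from h import *
print(delta([.4849,-.1443,.0405],87.8))"
```

```text
time: 8.4
ee_pos: [0.4853, -0.1442, 0.0462]
tcp_rot: [180.0, 0.0, 177.8]
wrist_force: [-0.7, -1.2, -2.0]
opening: 0.0574
([0.04, -0.01, 0.57], [0.0005, 0.0005, 0.0008])
time: 8.57
ee_pos: [0.4857, -0.1443, 0.0427]
tcp_rot: [180.0, 0.1, 177.9]
wrist_force: [-0.0, 0.7, -1.4]
opening: 0.0573
([0.08, -0.0, 0.22], [0.0002, 0.0015, 0.0009])
```

```bash
python3 -m pendant '[[[0.04,0,0.15,0,0,0,40],[0,0,0.1,0,0,0,40]]]';python3 -m pendant '[[[0,0,0.15,0,0,0,40],[0,0,0,0,0,0,40]]]';python3 -c "
from h import *
print(delta([.4849,-.1443,.0404],87.8))"
```

```text
time: 8.73
ee_pos: [0.4853, -0.1443, 0.0403]
tcp_rot: [180.0, 0.1, 177.9]
wrist_force: [-4.7, 2.0, 12.9]
opening: 0.0575
time: 8.9
ee_pos: [0.4854, -0.1444, 0.0409]
tcp_rot: [-180.0, 0.2, 177.9]
wrist_force: [0.2, -0.4, -1.9]
opening: 0.0573
([0.05, 0.0, 0.05], [-0.0002, 0.0032, 0.0009])
```

```bash
python3 -m pendant '[[[0,0,0.1,0,0,0,60],[0,0,0,0,0,0,100],[0,0,0,0,0,0,100],[0,0,-1,0,0,0,100],[0,0,-3,0,0,0,100]]]'; python3 -m pendant '[[[0,0,-3,0,0,0,100],[0,0,-3,0,0,0,100],[0,0,0,0,0,0,100],[0,0,0,0,0,0,100]]]'; python3 - <<'E'
from h import *
T=tool(); im=bot.camera('wrist'); np.save('T4.npy',T); cv2.imwrite('pics/w4.png',im[:,:,::-1]); print(rect('wrist','blue_case_mid',.069,T))
print(delta([.602,.242,.14],90))
E
```

```text
time: 9.32
ee_pos: [0.4828, -0.1436, 0.0763]
tcp_rot: [179.9, -0.2, 177.8]
wrist_force: [0.1, -0.0, -0.2]
opening: 0.0853
time: 9.65
ee_pos: [0.4844, -0.1442, 0.1464]
tcp_rot: [-180.0, 0.2, 177.8]
wrist_force: [-0.5, 0.6, -0.7]
opening: 0.0853
{'c': (484, -145), 'size': (95, 59), 'ang': -2.5, 'conf': 0.76}
([-10.3, 39.03, 0.59], [-0.0001, 0.0027, -0.0376])
```

View pics/w4.png

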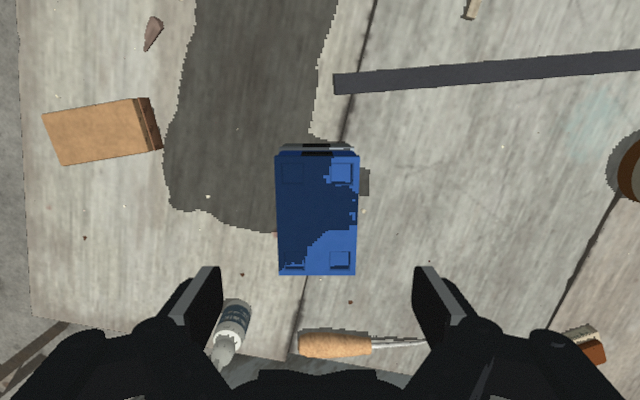

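```bash
python3 - <<'E'
from h import *
T=np.load('T4.npy')
p=onz('wrist',[[42,115],[134,98],[150,149],[62,165]],.026,T)[:,:2]; print(p.round(4).tolist(),p.mean(0).round(4)); d=p[1]+p[2]-p[0]-p[3]; print(np.degrees(np.arctan2(d[1],d[0])),[np.linalg.norm(p[i]-p[i-1]).round(4) for i in range(4)])
print(quad([[275,156],[358,155],[356,274],[279,275]],.069,T))
s=onz('wrist',[[334,84],[640,60]],.01,T)[:,:2]; print(s); e=s[1]-s[0]; print('edge yaw',np.degrees(np.arctan2(e[1],e[0])))
b=[bot.mark_of('wrist','glue_bottle_mid')]; print(b,onz('wrist',[233,303],.003,T),onz('wrist',[222,355],.086,T))
print(delta([p.mean(0)[0]+.01,p.mean(0)[1],.13],np.degrees(np.arctan2(d[1],d[0]))-90))
E
```

```text
[[0.4091, -0.3538], [0.3994, -0.2802], [0.4382, -0.2755], [0.4483, -0.3492]] [ 0.4237 -0.3147]
97.6752133045583 [np.float64(0.0395), np.float64(0.0743), np.float64(0.0391), np.float64(0.0744)]
(array([ 0.4864, -0.144 ]), -1.69, [0.0557, 0.0899, 0.0582, 0.0901])
[[ 0.39440798 -0.12700517]
 [ 0.38579008  0.11211516]]
edge yaw 92.06404605295711
[[{'uv': [225.5, 338.6], 'confidence': 0.77}]] [[ 0.59841582 -0.23336594  0.003     ]] [[ 0.58802802 -0.22023607  0.086     ]]
([4.37, -17.25, 1.45], [0.0004, 0.001, 1.3993])
```

```bash
python3 -m pendant '[[[0,-3.5,0,0,0,0.12,100],[0,-3.5,0,0,0,0.12,100],[0,-3,0,0,0,0.12,100],[0,-2,0,0,0,0.12,100],[0,0,0,0,0,0.12,100]]]'; python3 -m pendant '[[[0,0,0,0,0,0.12,100],[0,0,0,0,0,0.12,100],[0,0,0,0,0,0.12,100],[0,0,0,0,0,0.12,100],[0,0,0,0,0,0.12,100]]]'; python3 -c "
from h import *
print(delta([.424,-.315,.12],7.7), bot.get_obs()['q'])"
```

```text
time: 10.22
ee_pos: [0.4587, -0.2627, 0.1389]
tcp_rot: [-180.0, -0.4, 142.6]
wrist_force: [0.3, 0.4, -0.4]
opening: 0.0856
time: 10.63
ee_pos: [0.4548, -0.2638, 0.1318]
tcp_rot: [-179.3, -0.8, 107.0]
wrist_force: [0.1, -0.9, -0.8]
opening: 0.0854
([-4.01, -4.43, 1.18], [-0.0118, -0.0136, 0.1622]) [-3.01354063e+01  1.88125361e+00 -4.17464695e+00  8.49759482e+01
  3.61389766e-02  4.28765158e+01]
```

```bash
python3 -m pendant '[[[0,0,0,-0.012,-0.0136,0.08,100],[0,0,0,0,0,0.08,100],[-1.6,-2.3,0.4,0,0,0,100],[-1.7,-2.4,0.4,0,0,0,100],[0,0,0,0,0,0,100]]]';  python3 -c "
from h import *
T=tool(); bot.camera('wrist')
print(rect('wrist','sanding_block_mid',.026,T)); m=bot.mark_of('wrist','sanding_block_mid'); print([(k['confidence'],onz('wrist',k['uv'],.013,T)) for k in m])
print(delta([.424,-.315,.06],7.7))"
```

```text
time: 11.05
ee_pos: [0.4091, -0.3009, 0.1167]
tcp_rot: [-179.6, -0.3, 97.0]
wrist_force: [0.6, 0.4, -0.3]
opening: 0.0855
{'c': (423, -313), 'size': (82, 42), 'ang': -82.8, 'conf': 0.89}
[(0.96, array([[ 0.42402802, -0.31936062,  0.013     ]]))]
([-1.73, 1.06, 5.76], [-0.0054, -0.0054, -0.0115])
```

```bash
python3 -m pendant '[[[-1.7,1.1,2.5,-0.005,-0.005,-0.01,100],[0,0,2.5,0,0,0,100],[0,0,0,0,0,0,100]]]';  python3 -c "
from h import *
print(delta([.424,-.315,.008],7.6))"
```

```text
time: 11.45
ee_pos: [0.4273, -0.3144, 0.0674]
tcp_rot: [179.9, 0.1, 97.8]
wrist_force: [-2.3, 0.5, -0.2]
opening: 0.0857
([-0.01, -0.35, 5.94], [0.0025, 0.0015, 0.0028])
```

```bash
python3 -m pendant '[[[0,-0.3,2,0.002,0.001,0,100],[0,0,2,0,0,0,100],[0,0,1.4,0,0,0,80],[0,0,0,0,0,0,70]]]';  python3 -c "
from h import *
print(delta([.424,-.315,.008],7.6))"
```

```text
time: 11.78
ee_pos: [0.4269, -0.3129, 0.014]
tcp_rot: [179.9, 0.0, 98.0]
wrist_force: [-0.7, -0.1, 0.1]
opening: 0.0637
([-0.17, -0.31, 0.6], [0.001, 0.0004, 0.0065])
```

```bash
python3 -m pendant '[[[-0.15,-0.3,0.6,0,0,0.006,70],[0,0,0,0,0,0,20],[0,0,0,0,0,0,20],[0,0,0,0,0,0,20],[0,0,0,0,0,0,20]]]' 30;  python3 -c "
from h import *
print(delta([.424,-.315,.008],7.6))"
```

```text
time: 12.2
ee_pos: [0.4263, -0.3148, 0.0125]
tcp_rot: [179.8, 0.2, 97.7]
wrist_force: [0.1, 0.1, -0.5]
opening: 0.0417
([0.02, -0.23, 0.45], [0.004, 0.003, 0.0018])
```

```bash
python3 -m pendant '[[[0,0,-2.5,0,0,0,20],[0,0,-3,0,0,-0.12,20],[0,0,-3,0,0,-0.12,20],[0,0,-3,0,0,-0.12,20],[0,0,0,0,0,-0.12,20]]]'; python3 -m pendant '[[[0,0,0,0,0,-0.12,20],[0,0,0,0,0,-0.12,20],[0,0,0,0,0,-0.12,20],[0,0,0,0,0,-0.12,20],[0,0,0,0,0,-0.12,20]]]'; python3 -c "
from h import *
print(delta([.4795,.0055,.125],92.06))"
```

```text
time: 12.62
ee_pos: [0.4248, -0.3138, 0.133]
tcp_rot: [179.9, 0.2, 126.0]
wrist_force: [0.5, 0.6, -0.3]
opening: 0.0416
time: 13.03
ee_pos: [0.4266, -0.3152, 0.14]
tcp_rot: [-179.8, 0.7, 161.8]
wrist_force: [0.0, 0.7, 0.0]
opening: 0.0419
([5.01, 32.13, 1.34], [-0.0032, 0.0125, -0.3535])
```

```bash
python3 -m pendant '[[[0,0,0,-0.003,0.0125,-0.12,20],[0,0,0,0,0,-0.12,20],[0,0,0,0,0,-0.115,20],[-0.8,3.9,0,0,0,0,20],[-0.8,4,0,0,0,0,20]]]'; python3 -m pendant '[[[-0.8,4,0,0,0,0,20],[-0.8,4,0,0,0,0,20],[-0.8,4,0,0,0,0,20],[-0.8,3.9,0,0,0,0,20],[-0.8,3,0,0,0,0,20]]]'; python3 -c "
from h import *
print(delta([.4795,.0055,.08],92.06))"
```

```text
time: 13.45
ee_pos: [0.4381, -0.2395, 0.1423]
tcp_rot: [-179.7, 0.1, -176.7]
wrist_force: [0.9, 0.9, -0.1]
opening: 0.0414
time: 13.87
ee_pos: [0.4671, -0.0412, 0.1447]
tcp_rot: [-179.7, 0.4, -176.9]
wrist_force: [0.1, -0.2, -1.3]
opening: 0.0414
([-1.44, 4.63, 6.45], [-0.0056, 0.0075, 0.0177])
```

```bash
python3 -m pendant '[[[-0.7,2.3,2,-0.006,0.0075,0.018,20],[-0.7,2.3,2,0,0,0,20],[0,0,2,0,0,0,20],[0,0,0,0,0,0,20]]]'; python3 - <<'E'
from h import *
T=tool(); im=bot.camera('wrist'); np.save('T5.npy',T); cv2.imwrite('pics/w5.png',im[:,:,::-1])
print(delta([.4795,.0055,.02],92.06))
E
```

```text
time: 14.2
ee_pos: [0.4817, 0.0144, 0.087]
tcp_rot: [179.9, 0.5, -177.6]
wrist_force: [-1.1, -0.1, -2.1]
opening: 0.042
([0.4, -0.86, 6.91], [0.0017, 0.0103, 0.0062])
```

View pics/w5.png

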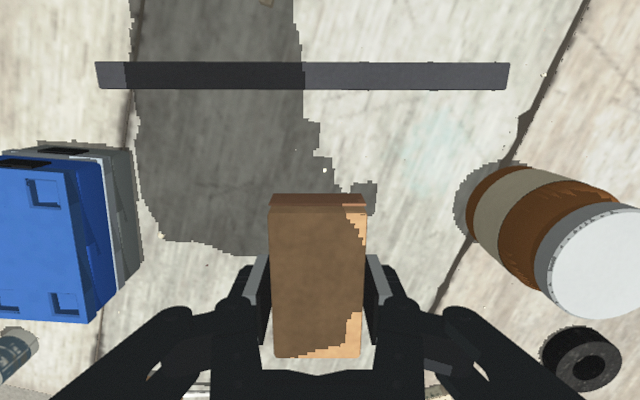

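```bash
python3 - <<'E'
from h import *
T=np.load('T5.npy')
p=onz('wrist',[[95,62],[510,63],[507,90],[101,89]],.01,T)[:,:2]; e=p[1]+p[2]-p[0]-p[3]; c=p.mean(0); yaw=np.degrees(np.arctan2(e[1],e[0]))-90
r=np.radians(yaw); print(c,yaw,[np.linalg.norm(p[i]-p[i-1]).round(4) for i in range(4)], 'mid',c+.09*np.array([np.cos(r),np.sin(r)]))
q=onz('wrist',[[268,210],[366,208],[361,357],[273,357]],T[2,3]+.0135,T)[:,:2]; print('block',q.mean(0),T[:2,3],[np.linalg.norm(q[i]-q[i-1]).round(4) for i in range(4)]);d=q[2]+q[3]-q[0]-q[1];print(np.degrees(np.arctan2(d[1],d[0])))
E
```

```text
[0.39000645 0.00235629] 2.327718759624986 [np.float64(0.0156), np.float64(0.255), np.float64(0.0157), np.float64(0.2555)] mid [0.47993219 0.00601166]
block [0.48400232 0.01463562] [0.48172379 0.0143621 ] [np.float64(0.0755), np.float64(0.0405), np.float64(0.0764), np.float64(0.0427)]
2.476447501943714
```

```bash
python3 -m pendant '[[[0.4,-0.8,2,0.002,0.01,0.004,20],[0,0,2,0,0,0,20],[0,0,0,0,0,0,20]]]'; python3 -c "
from h import *
print(delta([.478,.0058,.013],92.2))"
```

```text
time: 14.5
ee_pos: [0.4811, 0.0047, 0.0534]
tcp_rot: [-180.0, 0.4, -177.9]
wrist_force: [0.0, 0.3, -1.6]
opening: 0.0415
([0.33, 0.12, 4.04], [-0.0008, 0.0062, -0.0011])
```

```bash
python3 -m pendant '[[[0.3,0.1,1.5,0,0.006,0,20],[0,0,1.5,0,0,0,20],[0,0,0,0,0,0,20]]]'; python3 -c "
from h import *
print(delta([.478,.0058,.013],92.2))"
```

```text
time: 14.75
ee_pos: [0.4804, 0.0035, 0.0289]
tcp_rot: [-179.9, 0.3, -178.1]
wrist_force: [-1.1, -0.8, -1.1]
opening: 0.0419
([0.25, 0.24, 1.58], [-0.0012, 0.0059, -0.0045])
```

```bash
python3 -m pendant '[[[0.25,0.25,0.7,-0.001,0.006,-0.004,20],[0,0,0.6,0,0,0,20]]]'; python3 -m pendant '[[[0,0,0.3,0,0,0,20]]]'; python3 -c "
from h import *
print(delta([.478,.0058,.013],92.2))"
```

```text
time: 14.92
ee_pos: [0.4798, 0.0052, 0.0198]
tcp_rot: [-180.0, 0.3, -177.9]
wrist_force: [0.6, 0.1, -1.2]
opening: 0.0418
time: 15.0
ee_pos: [0.4803, 0.005, 0.0175]
tcp_rot: [-180.0, 0.3, -177.9]
wrist_force: [-1.2, -0.6, -1.4]
opening: 0.0419
([0.23, 0.09, 0.45], [-0.0002, 0.0055, -0.002])
```

```bash
python3 -m pendant '[[[0.2,0.1,0.35,0,0.005,0,20],[0,0,0.2,0,0,0,20]]]'; python3 -m pendant '[[[0,0,0.1,0,0,0,20]]]'; python3 -c "
from h import *
print(delta([.478,.0058,.013],92.2))"
```

```text
time: 15.17
ee_pos: [0.4787, 0.0059, 0.0128]
tcp_rot: [-180.0, 0.1, -177.9]
wrist_force: [-0.5, -0.2, -1.3]
opening: 0.0419
time: 15.25
ee_pos: [0.4788, 0.0059, 0.0118]
tcp_rot: [-180.0, 0.1, -177.9]
wrist_force: [-1.0, -0.4, -0.6]
opening: 0.0412
([0.08, -0.01, -0.12], [-0.0003, 0.0016, -0.0022])
```

```bash
python3 -m pendant '[[[0.05,0,0.1,0,0,0,20],[0,0,0.1,0,0,0,20]]]'; python3 -m pendant '[[[0,0,0,0,0,0,70],[0,0,0,0,0,0,80],[0,0,-1.5,0,0,0,80],[0,0,-3,0,0,0,80],[0,0,-3,0,0,0,80]]]'; python3 -m pendant '[[[0,0,-3,0,0,0,80],[0,0,-3,0,0,0,80],[0,0,-1,0,0,0,80],[0,0,0,0,0,0,80]]]'; python3 - <<'E'
from h import *
T=tool(); im=bot.camera('wrist')
print(T[:3,3],rect('wrist','sanding_block_mid',.026,T)); m=bot.mark_of('wrist','glue_bottle_mid'); print(m)
bot.camera('top'); m=bot.mark_of('top','glue_bottle_mid'); print([(k['confidence'],onz('top',k['uv'],.043)) for k in m],[(k['confidence'],onz('top',k['uv'],.013)) for k in bot.mark_of('top','sanding_block_mid')])
print(delta([.602,-.225,.15],90))
E
```

```text
time: 15.42
ee_pos: [0.4784, 0.006, 0.0104]
tcp_rot: [-180.0, 0.1, -177.9]
wrist_force: [-6.8, -1.5, 13.9]
opening: 0.0418
time: 15.83
ee_pos: [0.4746, 0.006, 0.0817]
tcp_rot: [-180.0, -0.5, -177.9]
wrist_force: [0.7, -0.1, -0.2]
opening: 0.0684
time: 16.17
ee_pos: [0.4766, 0.0062, 0.1605]
tcp_rot: [-180.0, -0.0, -177.9]
wrist_force: [1.7, -0.4, 0.2]
opening: 0.068
[0.47664701 0.00616204 0.16050026] {'c': (477, 6), 'size': (81, 43), 'ang': 2.1, 'conf': 0.9}
[{'uv': [62.9, 325.6], 'confidence': 0.92}]
[(0.7, array([[ 0.61682044, -0.23328388,  0.043     ]]))] [(0.55, array([[0.60808462, 0.24346821, 0.013     ]]))]
([-11.86, -23.56, 0.56], [-0.0001, -0.0071, 0.0367])
```

```bash
python3 -c "
from h import *
T=tool(); print(onz('wrist',[62.9,325.6],.043,T))"; python3 -m pendant '[[[-2,-3.6,0,0,-0.007,0.036,100],[-2,-3.6,0,0,0,0,100],[-2,-3.6,0,0,0,0,100],[-2,-3.6,0,0,0,0,100],[-2,-3.6,0,0,0,0,100]]]'; python3 -m pendant '[[[-2,-3.6,0,0,0,0,100],[0,-1,0,0,0,0,100],[0,0,0,0,0,0,100]]]'; python3 - <<'E'
from h import *
T=tool(); im=bot.camera('wrist'); np.save('T6.npy',T); cv2.imwrite('pics/w6.png',im[:,:,::-1])
print(T[:3,3]); m=bot.mark_of('wrist','glue_bottle_mid'); print([(k['uv'],k['confidence'],onz('wrist',k['uv'],.043,T)) for k in m]); print([(k['extent'],k['confidence']) for k in bot.masks_of('wrist','glue_bottle_mid')])
print(delta([.602,-.225,.15],90))
E
```

```text
[[ 0.60255317 -0.22430309  0.043     ]]
time: 16.88
ee_pos: [0.5757, -0.172, 0.1512]
tcp_rot: [179.8, -0.3, -179.4]
wrist_force: [1.1, 0.7, 0.6]
opening: 0.0858
time: 17.13
ee_pos: [0.5969, -0.2252, 0.1436]
tcp_rot: [179.7, -0.7, -179.7]
wrist_force: [-0.9, -0.0, -0.4]
opening: 0.0855
[ 0.59694762 -0.22516874  0.14359276]
[([312.5, 222.6], 0.74, array([[ 0.60922087, -0.22799167,  0.043     ]]))]
[([292.1, 191.9, 329.2, 248.9], 0.71)]
([-0.53, -0.3, -0.51], [0.0045, -0.0116, 0.0078])
```

View pics/w6.png

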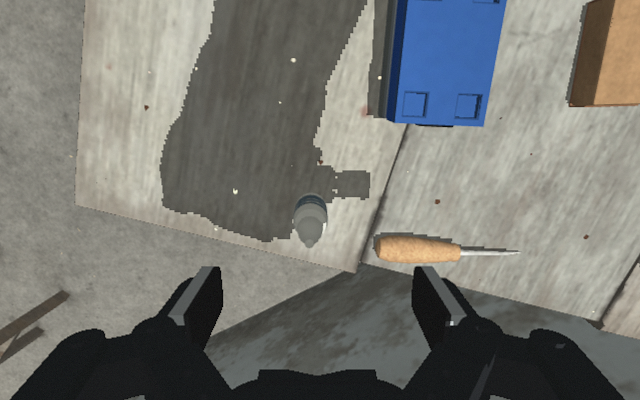

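```bash
python3 - <<'E'
from h import *
T=np.load('T6.npy')
for uv,z in(([309,245],.086),([309.5,240],.08),([310.5,214],.054),([294,212],.054),([327,212],.054),([311,192],.0)): print(uv,z,onz('wrist',uv,z,T)[0].round(4))
E
```

```text
[309, 245] 0.086 [ 0.6095 -0.23    0.086 ]
[309.5, 240] 0.08 [ 0.6084 -0.2297  0.08  ]
[310.5, 214] 0.054 [ 0.5984 -0.2294  0.054 ]
[294, 212] 0.054 [ 0.5969 -0.2417  0.054 ]
[327, 212] 0.054 [ 0.5968 -0.2171  0.054 ]
[311, 192] 0.0 [ 0.5954 -0.2297  0.    ]
```

```bash
python3 -c "
from h import *
print(delta([.6085,-.2295,.12],90))"; python3 -m pendant '[[[-1.15,-0.4,1.5,0.0045,-0.0116,0.008,70],[0,0,0,0,0,0,70],[0,0,0,0,0,0,70]]]';python3 -c "
from h import *
print(delta([.6085,-.2295,.07],90))"
```

```text
([-1.22, -0.77, 2.48], [0.0045, -0.0116, 0.0078])
time: 17.53
ee_pos: [0.6073, -0.2215, 0.1318]
tcp_rot: [180.0, 0.1, -179.8]
wrist_force: [-0.0, 0.5, 1.2]
opening: 0.0595
([-0.11, -0.81, 6.18], [0.0, 0.0018, 0.0037])
```

```bash
python3 -m pendant '[[[-0.1,-0.8,2,0,0.002,0.004,70],[0,0,2,0,0,0,70],[0,0,1,0,0,0,70],[0,0,0,0,0,0,70]]]';python3 -c "
from h import *
print(delta([.6085,-.2295,.022],90))"
```

```text
time: 17.87
ee_pos: [0.6081, -0.225, 0.086]
tcp_rot: [-179.9, 0.2, -179.7]
wrist_force: [-0.5, 0.3, -0.2]
opening: 0.06
([-0.01, -0.44, 6.41], [-0.0012, 0.0042, 0.0057])
```

```bash
python3 -m pendant '[[[0,-0.5,1,0,0.004,0.005,70],[0,0,2,0,0,0,70],[0,0,2,0,0,0,70],[0,0,0,0,0,0,70]]]';python3 -c "
from h import *
print(delta([.6085,-.2295,.022],90))"
```

```text
time: 18.2
ee_pos: [0.6095, -0.2296, 0.0391]
tcp_rot: [-179.8, 0.3, -179.9]
wrist_force: [-0.3, 0.4, -0.9]
opening: 0.0599
([0.1, 0.02, 1.71], [-0.0033, 0.0049, 0.0022])
```

```bash
python3 -m pendant '[[[0.1,0,1.1,-0.003,0.005,0,70],[0,0,0.6,0,0,0,70]]]';python3 -m pendant '[[[0,0,0,0,0,0,40],[0,0,0,0,0,0,10],[0,0,0,0,0,0,10],[0,0,0,0,0,0,10],[0,0,0,0,0,0,10]]]' 25;python3 -c "
from h import *
print(delta([.6085,-.2295,.022],90))"
```

```text
time: 18.37
ee_pos: [0.6093, -0.23, 0.024]
tcp_rot: [-179.9, 0.1, -179.9]
wrist_force: [-0.3, -0.3, -1.7]
opening: 0.0596
time: 18.78
ee_pos: [0.6102, -0.2305, 0.0259]
tcp_rot: [-179.9, 0.2, -179.9]
wrist_force: [-0.6, -0.3, -0.2]
opening: 0.0266
([0.17, 0.1, 0.39], [-0.0018, 0.0038, 0.0022])
```

```bash
python3 -m pendant '[[[0,0,-2,0,0.003,0,10],[0,0,-3,0,0,0,10],[0,0,-3,0,0,0,10],[0.3,3,-2,0,0,0,10],[0.5,4,0,0,0,0,10]]]';python3 -m pendant '[[[0.5,4,0,0,0,0,10],[0.5,4,0,0,0,0,10],[0.5,4,0,0,0,0,10],[0.5,3,0,0,0,0,10],[0,0,0,0,0,0,10]]]';python3 -c "
from h import *
print(delta([.58,.01,.08],90))"
```

```text
time: 19.2
ee_pos: [0.6011, -0.164, 0.1286]
tcp_rot: [-179.9, -0.1, 179.7]
wrist_force: [1.0, 0.0, 0.3]
opening: 0.0272
time: 19.62
ee_pos: [0.5814, -0.0042, 0.1339]
tcp_rot: [-179.9, 0.4, 179.7]
wrist_force: [0.8, -0.0, 0.2]
opening: 0.0269
([0.18, 1.42, 5.38], [-0.0011, 0.0072, -0.0047])
```

```bash
python3 -m pendant '[[[0.2,1.2,2,-0.001,0.007,0,10],[0,0,2.5,0,0,0,10],[0,0,1,0,0,0,10],[0,0,0,0,0,0,10]]]';python3 -c "
from h import *
print(delta([.58,.01,.04],90))"
```

```text
time: 19.95
ee_pos: [0.5809, 0.0108, 0.081]
tcp_rot: [-180.0, 0.4, -180.0]
wrist_force: [-0.1, -0.4, 0.1]
opening: 0.0267
([0.12, -0.08, 4.1], [-0.0002, 0.0068, 0.0003])
```

```bash
python3 -m pendant '[[[0.1,-0.1,1.8,0,0.007,0,10],[0,0,1.8,0,0,0,10],[0,0,0.6,0,0,0,10],[0,0,0,0,0,0,10]]]';python3 -c "
from h import *
print(delta([.58,.01,.026],90))"
```

```text
time: 20.28
ee_pos: [0.5816, 0.0076, 0.0414]
tcp_rot: [-180.0, 0.2, 179.9]
wrist_force: [0.4, -0.2, 0.1]
opening: 0.0264
([0.17, 0.24, 1.54], [-0.0006, 0.0029, -0.0022])
```

```bash
python3 -m pendant '[[[0.2,0.2,0.8,0,0.003,0,10],[0,0,0.5,0,0,0,10]]]';python3 -m pendant '[[[0,0,0.15,0,0,0,10],[0,0,0.1,0,0,0,10]]]';python3 -c "
from h import *
print(delta([.58,.01,.026],90))"
```

```text
time: 20.45
ee_pos: [0.5809, 0.0089, 0.0307]
tcp_rot: [-180.0, 0.2, 179.8]
wrist_force: [0.5, 0.4, -1.6]
opening: 0.0267
time: 20.62
ee_pos: [0.5812, 0.0087, 0.0285]
tcp_rot: [-180.0, 0.2, 179.8]
wrist_force: [0.4, 0.5, 0.6]
opening: 0.0269
([0.13, 0.13, 0.25], [-0.0006, 0.0035, -0.0038])
```

```bash
python3 -m pendant '[[[0.05,0,0.2,0,0.003,0,10],[0,0,0.1,0,0,0,10]]]';python3 -m pendant '[[[0,0,0.1,0,0,0,10]]]'; python3 -m pendant '[[[0,0,0.1,0,0,0,10]]]'
```

```text
time: 20.78
ee_pos: [0.5812, 0.0087, 0.0262]
tcp_rot: [-180.0, 0.1, 179.8]
wrist_force: [0.3, -0.1, -0.1]
opening: 0.0268
time: 20.87
ee_pos: [0.5813, 0.0087, 0.0254]
tcp_rot: [-180.0, 0.1, 179.8]
wrist_force: [0.1, 0.2, -0.3]
opening: 0.0267
time: 20.95
ee_pos: [0.5815, 0.0087, 0.0245]
tcp_rot: [-180.0, 0.1, 179.8]
wrist_force: [-0.1, -0.6, -0.3]
opening: 0.0267
```

```bash
python3 -m pendant '[[[0,0,0.1,0,0,0,10]]]'; python3 -m pendant '[[[0,0,0.1,0,0,0,10]]]'
```

```text
time: 21.03
ee_pos: [0.5818, 0.0088, 0.0243]
tcp_rot: [-180.0, 0.2, 179.8]
wrist_force: [-4.0, 0.1, 12.2]
opening: 0.027
time: 21.12
ee_pos: [0.582, 0.0088, 0.0244]
tcp_rot: [-180.0, 0.2, 179.8]
wrist_force: [-5.5, -0.2, 9.1]
opening: 0.0269
```

```bash
python3 -m pendant '[[[0,0,-0.03,0,0,0,40],[0,0,0,0,0,0,55],[0,0,0,0,0,0,70],[0,0,0,0,0,0,70],[0,0,-1,0,0,0,70]]]'; python3 -m pendant '[[[0,0,-2,0,0,0,70],[0,0,-3,0,0,0,70],[0,0,-3,0,0,0,70],[0,0,-3,0,0,0,80],[0,0,0,0,0,0,100]]]'; python3 - <<'E'
from h import *
T=tool(); im=bot.camera('wrist'); np.save('T7.npy',T); cv2.imwrite('pics/w7.png',im[:,:,::-1])
print(T[:3,3]); m=bot.mark_of('wrist','glue_bottle_mid'); print([(k['uv'],k['confidence'],onz('wrist',k['uv'],.043,T)) for k in m])
for t,z in(('glue_jar_mid',.045),('tape_roll_mid',.009)):
    print(t,[(k['uv'],k['confidence'],onz('wrist',k['uv'],z,T)) for k in bot.mark_of('wrist',t)])
print(delta([.602,.242,.15],90))
E
```

```text
time: 21.53
ee_pos: [0.5812, 0.0088, 0.0337]
tcp_rot: [-180.0, 0.1, 179.8]
wrist_force: [-0.8, 0.1, -0.6]
opening: 0.0596
time: 21.95
ee_pos: [0.5795, 0.0089, 0.1506]
tcp_rot: [-180.0, 0.0, 179.8]
wrist_force: [1.0, 0.7, 0.6]
opening: 0.0786
[0.57954209 0.00888144 0.15058422]
[([317.9, 204.7], 0.67, array([[0.5805077 , 0.00975356, 0.043     ]])), ([93.4, 79.6], 0.59, array([[ 0.48640817, -0.15021165,  0.043     ]]))]
glue_jar_mid []
tape_roll_mid [([569.0, 215.0], 0.55, array([[0.60186897, 0.24020289, 0.009     ]]))]
([-2.39, 23.32, -0.75], [-0.0009, -0.009, -0.0034])
```

View pics/w7.png

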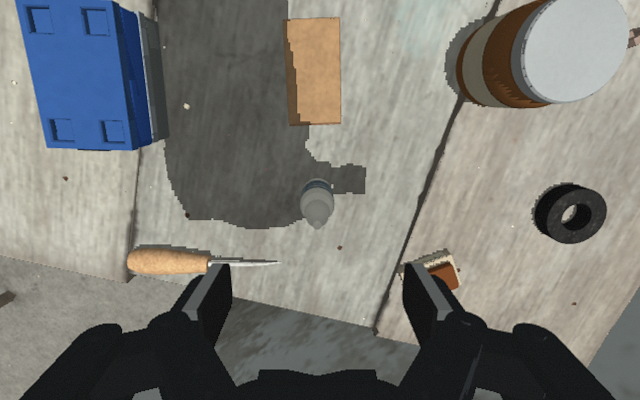

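```bash
python3 -m pendant '[[[-0.4,3.8,0,0,-0.009,0,100],[-0.4,3.8,0,0,0,0,100],[-0.4,3.8,0,0,0,0,100],[-0.4,3.8,0,0,0,0,100],[-0.4,3.8,0,0,0,0,100]]]'; python3 -m pendant '[[[-0.4,3.8,0,0,0,0,100],[0,0,0,0,0,0,100],[0,0,0,0,0,0,100]]]'; python3 - <<'E'
from h import *
T=tool(); im=bot.camera('wrist'); np.save('T8.npy',T); cv2.imwrite('pics/w8.png',im[:,:,::-1])
print(T[:3,3]); m=bot.mark_of('wrist','tape_roll_mid'); print([(k['uv'],k['confidence'],onz('wrist',k['uv'],.009,T)) for k in m])
for z in(0,.018): print(rect('wrist','tape_roll_mid',z,T))
print(bot.masks_of('wrist','tape_roll_mid')[0]['extent'])
print(delta([.602,.242,.08],90))
E
```

```text
time: 22.57
ee_pos: [0.5963, 0.1972, 0.1357]
tcp_rot: [-179.7, -0.5, 179.1]
wrist_force: [0.3, 0.7, -1.0]
opening: 0.0857
time: 22.82
ee_pos: [0.5984, 0.2437, 0.1291]
tcp_rot: [-179.6, -1.0, 179.5]
wrist_force: [0.1, -0.6, -0.1]
opening: 0.0851
[0.5984326  0.24371721 0.12914465]
[([313.6, 205.8], 0.65, array([[0.6022856 , 0.24025668, 0.009     ]]))]
{'c': (605, 239), 'size': (60, 56), 'ang': 16.2, 'conf': 0.83}
{'c': (599, 240), 'size': (56, 52), 'ang': 16.2, 'conf': 0.83}
[281.3, 171.0, 344.0, 234.0]
([-0.34, 0.13, 5.1], [-0.0057, -0.0143, -0.0128])
```

```bash
python3 -m pendant '[[[-0.35,-0.1,2,-0.0057,-0.0143,-0.01,100],[0,0,2,0,0,0,100],[0,0,0.5,0,0,0,100],[0,0,0,0,0,0,100]]]';python3 -c "
from h import *
print(delta([.602,.240,.03],90))"
```

```text
time: 23.4
ee_pos: [0.6042, 0.2353, 0.0876]
tcp_rot: [179.9, 0.3, 179.5]
wrist_force: [-0.7, 0.4, 0.8]
opening: 0.0858
([0.25, 0.46, 5.76], [0.0016, 0.0047, -0.0088])
```

```bash
python3 -m pendant '[[[0.25,0.45,2.5,0.0016,0.0047,-0.008,100],[0,0,2.5,0,0,0,100],[0,0,0.5,0,0,0,100],[0,0,0,0,0,0,100]]]';python3 -c "
from h import *
print(delta([.602,.240,.004],90))"
```

```text
time: 23.73
ee_pos: [0.604, 0.2377, 0.0366]
tcp_rot: [179.9, 0.3, 179.7]
wrist_force: [0.6, 0.5, -0.4]
opening: 0.0849
([0.22, 0.22, 3.26], [0.0018, 0.0051, -0.0047])
```

```bash
python3 -m pendant '[[[0.2,0.2,1.5,0.002,0.005,-0.005,90],[0,0,1.0,0,0,0,80],[0,0,0,0,0,0,80]]]';python3 -c "
from h import *
print(delta([.602,.240,.003],90))"
```

```text
time: 23.98
ee_pos: [0.6038, 0.2399, 0.0138]
tcp_rot: [179.9, 0.2, 180.0]
wrist_force: [-0.1, 0.6, -1.7]
opening: 0.068
([0.18, 0.01, 1.08], [0.0012, 0.0037, -0.0002])
```

```bash
python3 -m pendant '[[[0.18,0,0.7,0.001,0.004,0,80],[0,0,0.35,0,0,0,70]]]';python3 -m pendant '[[[0,0,0,0,0,0,40],[0,0,0,0,0,0,40],[0,0,0,0,0,0,40],[0,0,0,0,0,0,40]]]' 25;python3 -c "
from h import *
print(delta([.602,.240,.003],90))"
```

```text
time: 24.15
ee_pos: [0.6025, 0.2402, 0.0039]
tcp_rot: [180.0, 0.1, 180.0]
wrist_force: [-0.7, -0.5, -1.2]
opening: 0.06
time: 24.48
ee_pos: [0.6028, 0.2404, 0.0043]
tcp_rot: [179.9, 0.1, 180.0]
wrist_force: [-0.1, 0.4, -0.2]
opening: 0.0501
([0.08, -0.04, 0.13], [0.0009, 0.0016, -0.0001])
```

```bash
python3 -m pendant '[[[0,0,-2,0,0,0,40],[0,0,-3,0,0,0,40],[0,0,-3,0,0,0,40],[0,0,-3,0,0,0,40],[0,0,0,0,0,0,40]]]';python3 - <<'E'
from h import *
T=tool(); im=bot.camera('wrist'); cv2.imwrite('pics/w9.png',im[150:400,120:520,::-1]); print(T[:3,3])
print(delta([.486,-.144,.13],90))
E
```

```text
time: 24.9
ee_pos: [0.6008, 0.2397, 0.1165]
tcp_rot: [-179.9, -0.2, -180.0]
wrist_force: [0.7, -0.4, -0.4]
opening: 0.0502
[0.60082372 0.23965564 0.11651587]
([11.44, -38.35, -1.49], [-0.0017, -0.0054, 0.0])
```

View pics/w9.png

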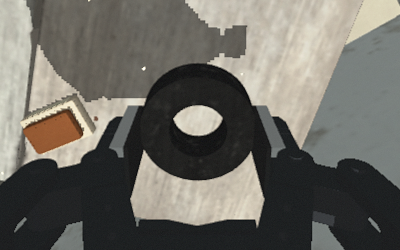

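```bash
python3 - <<'E'
from h import *
Tt=np.eye(4); Tt[:3,:3]=np.diag([1,-1,-1])
for uv in([319,279],[319,330],[319,226],[262,275],[376,275]): print(onz('wrist',uv,.0137,Tt).round(4))
E
python3 -m pendant '[[[0,0,-2.5,-0.001,-0.005,0,40],[0,-1.5,-2,0,0,0,40],[0.9,-3.8,0,0,0,0,40],[1.1,-3.8,0,0,0,0,40],[1.1,-3.8,0,0,0,0,40]]]';python3 -m pendant '[[[1.1,-3.8,0,0,0,0,40],[1.1,-3.8,0,0,0,0,40],[1.1,-3.8,0,0,0,0,40],[1.1,-3.8,0,0,0,0,40],[1.1,-3.8,0,0,0,0,40]]]';python3 -c "
from h import *
print(delta([.486,-.144,.13],90))"
```

```text
[[ 0.0028 -0.0011  0.0137]]
[[-0.0243 -0.0011  0.0137]]
[[ 0.028  -0.001   0.0137]]
[[0.0048 0.0241 0.0137]]
[[ 0.0048 -0.0263  0.0137]]
time: 25.37
ee_pos: [0.5692, 0.1131, 0.1559]
tcp_rot: [-180.0, -0.2, -179.5]
wrist_force: [0.2, -1.1, -0.0]
opening: 0.0501
time: 25.78
ee_pos: [0.5109, -0.0847, 0.1517]
tcp_rot: [-180.0, -0.4, -179.3]
wrist_force: [1.1, 0.1, -0.2]
opening: 0.0503
([2.55, -5.9, 2.19], [-0.0007, -0.0064, 0.0122])
```

```bash
python3 -m pendant '[[[1.2,-2.9,1,-0.001,-0.006,0.012,40],[1.1,-2.9,1.5,0,0,0,40],[0,0,1,0,0,0,40],[0,0,0,0,0,0,40]]]';python3 -c "
from h import *
print(delta([.488,-.144,.085],90))"
```

```text
time: 26.12
ee_pos: [0.4834, -0.152, 0.1133]
tcp_rot: [-180.0, -0.1, 179.5]
wrist_force: [-0.6, 1.0, -0.4]
opening: 0.0504
([-0.46, 0.81, 2.83], [-0.0008, -0.0012, -0.0085])
```

```bash
python3 -m pendant '[[[-0.45,0.8,1.5,0,0,-0.008,40],[0,0,1.1,0,0,0,40],[0,0,0,0,0,0,40]]]';python3 -c "
from h import *
print(delta([.488,-.144,.0745],90))"
```

```text
time: 26.37
ee_pos: [0.4877, -0.1434, 0.0856]
tcp_rot: [-180.0, -0.1, 179.9]
wrist_force: [-0.6, -0.1, -0.4]
opening: 0.0505
([-0.03, -0.06, 1.11], [-0.0003, -0.0023, -0.0011])
```

```bash
python3 -m pendant '[[[0,0,0.6,0,-0.002,0,40],[0,0,0.35,0,0,0,40]]]'; python3 -m pendant '[[[0,0,0.1,0,0,0,40]]]'; python3 -m pendant '[[[0,0,0.1,0,0,0,40]]]'; python3 -m pendant '[[[0,0,0.1,0,0,0,40]]]'
```

```text
time: 26.53
ee_pos: [0.4883, -0.1423, 0.076]
tcp_rot: [-180.0, -0.0, -179.9]
wrist_force: [-0.0, 0.4, -0.4]
opening: 0.0502
time: 26.62
ee_pos: [0.4884, -0.1419, 0.0748]
tcp_rot: [-180.0, -0.0, -179.9]
wrist_force: [0.6, -0.1, -0.5]
opening: 0.0501
time: 26.7
ee_pos: [0.4885, -0.1416, 0.0739]
tcp_rot: [-180.0, 0.0, -179.9]
wrist_force: [-0.2, 0.5, 0.0]
opening: 0.0501
time: 26.78
ee_pos: [0.4887, -0.1415, 0.0732]
tcp_rot: [-180.0, 0.0, -179.8]
wrist_force: [-0.4, -0.1, -0.6]
opening: 0.0498
```

```bash
python3 -m pendant '[[[0,-0.2,0.1,0,0,0,40]]]'; python3 -m pendant '[[[0,0,0.1,0,0,0,40]]]'; python3 -m pendant '[[[0,0,0.05,0,0,0,40]]]'
```

```text
time: 26.87
ee_pos: [0.489, -0.1431, 0.0726]
tcp_rot: [180.0, 0.1, -179.8]
wrist_force: [-1.4, 7.7, 8.9]
opening: 0.0501
time: 26.95
ee_pos: [0.4891, -0.1432, 0.0727]
tcp_rot: [180.0, 0.1, -179.8]
wrist_force: [-5.5, 0.1, 10.5]
opening: 0.0503
time: 27.03
ee_pos: [0.4893, -0.1434, 0.0729]
tcp_rot: [180.0, 0.2, -179.8]
wrist_force: [0.5, 0.6, -0.7]
opening: 0.0502
```

Contact; release and retreat.

```bash
python3 -m pendant '[[[0,0,0,0,0,0,60],[0,0,0,0,0,0,80],[0,0,0,0,0,0,90],[0,0,-1,0,0,0,90],[0,0,-3,0,0,0,90]]]'; python3 -m pendant '[[[0,0,-3,0,0,0,90],[0,0,-3,0,0,0,90],[0,0,-3,0,0,0,90],[0,0,-1,0,0,0,90],[0,0,0,0,0,0,90]]]'; python3 - <<'E'
from h import *
T=tool(); im=bot.camera('wrist'); np.save('T10.npy',T); cv2.imwrite('pics/w10.png',im[:,:,::-1]); print(T[:3,3])
print(rect('wrist','blue_case_mid',.069,T),rect('wrist','tape_roll_mid',.087,T),[(k['confidence'],onz('wrist',k['uv'],.078,T)) for k in bot.mark_of('wrist','tape_roll_mid')])
for n in('top','scene'):
    i=bot.camera(n); cv2.imwrite(f'pics/{n}1.png',i[:,:,::-1])
print('jar',rect('top','glue_jar_mid',.09))
E
```

```text
time: 27.45
ee_pos: [0.4869, -0.1433, 0.1095]
tcp_rot: [179.9, -0.2, -179.8]
wrist_force: [0.3, -0.6, -0.7]
opening: 0.0769
time: 27.87
ee_pos: [0.4874, -0.1437, 0.222]
tcp_rot: [-180.0, 0.1, -179.9]
wrist_force: [0.3, -0.5, 0.7]
opening: 0.077
[ 0.48742907 -0.14371459  0.22202579]
{'c': (464, -144), 'size': (58, 50), 'ang': 88.4, 'conf': 0.96} {'c': (485, -143), 'size': (55, 53), 'ang': -24.5, 'conf': 0.6} [(0.64, array([[ 0.48914762, -0.14185093,  0.078     ]]))]
jar {'c': (467, 149), 'size': (73, 62), 'ang': 44.3, 'conf': 0.65}
```

View pics/w10.png

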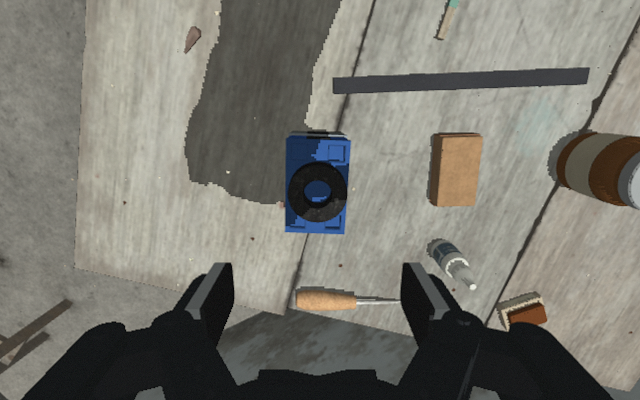

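View pics/scene1.png

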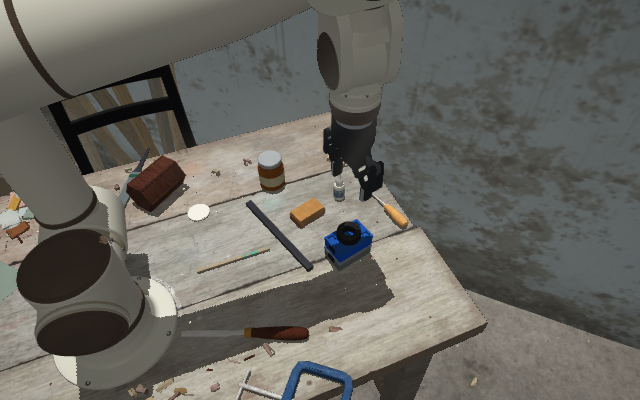

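```bash
python3 -m pendant '[[[0,0,0,0,0,0,90],[0,0,0,0,0,0,90]]]'; python3 -c "
from h import *
T=np.load('T10.npy'); print(quad([[286,138],[351,138],[345.5,234],[287.5,232]],.069,T))
print(bot.job_done())"
```

```text
time: 28.38
ee_pos: [0.4856, -0.1431, 0.2159]
tcp_rot: [179.9, -0.4, -179.8]
wrist_force: [-0.0, 0.2, -0.7]
opening: 0.0768
(array([ 0.4864, -0.1431]), -0.96, [0.0577, 0.0921, 0.0565, 0.09])
the job is handed in; nothing more can be done
None
```

The bench is set out and I handed the job in at about 28 s; no verdict comes back. As far as the cameras show, everything is where it was asked for.

| Item | What the last checks showed |
|---|---|
| Blue case | Its feet went down into the grey recesses to the expected height. Measured at (0.486, -0.143), against (0.4856, -0.1443) for the grey case, so about 1 to 1.5 mm apart and roughly 1° different in yaw. |
| Tape roll | Flat on the blue lid, 2 to 3 mm from the middle. |
| Sanding block | Flat at about (0.477–0.480, 0.006). The midpoint worked out from the straightedge is (0.480, 0.006). Its long side is within about 0.5° of a right angle to the straightedge. |
| Glue bottle | Upright at about (0.580, 0.010), 100 to 103 mm behind the block. |
| Jar | The top camera gave the same position before and after. |
| Rosin and awl | The arm never went near them and both look undisturbed, but I did not re-measure them. |

Three readings disagreed:
- **Blue case:** in the last picture the network's mask showed only the part in front of the tape and gave x = 0.464. I used the lid corners picked by hand in that picture instead.
- **Sanding block:** the network's only mark for it in the top camera after it was placed fell on the tape roll. I ignored it, since the wrist camera agreed with the planned position.
- **Tape roll:** the gripper read 50 mm on the 53 mm roll, but the picture showed it held squarely.

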